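# Nest the cup set and hold the spring-return shuttle in the light gate

### The job

Put the cup set together on the shuttle of the reader: first stand the blue cup in the grey steel cup, then the yellow cup in the blue one, lowering each in rather than dropping it. Then pull the spring-return shuttle by its red handle until the green pointers at its edges point at the red lines on the two posts of the light gate, and finish while still holding it there, with the three cups upright in one another. Leave the other jars and dishes where they are.

Things in the scene. Friction and masses are not known exactly. Their poses are not given: they have to be found in the camera images.
- reader: Grey-painted base plate of the reader, fixed to the worktop, 405 x 150 x 10 mm. Origin on the worktop surface, z up. Its +x is the direction in which the shuttle is pulled out (roughly to the robot's left); a dark grey spring housing (98 x 70 mm, top 56 mm above the worktop) stands at its -x end, x = -0.249 to -0.151. The plate spans x = -0.25 to +0.155.
- shuttle: Black shuttle plate (200 x 74 mm, its top 38 mm above the worktop) with a red handle fixed to it; it slides only along the reader's +x, 0 to 0.10 m (end stop). Its origin coincides with the reader's origin when home, and its axes are the reader's. A spring pulls it home with 4 N at home, rising to 8 N at 0.10; let go, it runs back.
- seat (a point): Centre of the round seat on the shuttle's top face (38 mm above the worktop), ringed by a 6 mm high rim of 30 mm inner radius; the grey cup stands in it. A green pointer tab (4 mm wide) sticking out of each long edge of the shuttle marks this point. Moves with the shuttle; its x axis is the reader's +x.
- handle_grip (a point): Point at which to pinch the red handle from above, fingers closing along the pull direction. The handle is an upright plate on the shuttle, 130 mm in the pull direction (+x) from the seat: 12 mm thick along the pull, 44 mm wide across it, its top 94 mm above the worktop. This point is on its mid-plane, 76 mm above the worktop, 18 mm below its top, 38 mm above the shuttle's face. Axes like the reader's.
- gate_line (a point): Centre of the light gate, mid-way between its two white posts, at the height of the shuttle's top face. The posts (20 x 16 mm, tops 85 mm above the worktop) stand 61 mm either side of the track, each with a red line; they are fixed, 45 to 85 mm from the seat's home in the pull direction, differently each time. Its x axis is the reader's +x. The seat must come level with it along x.
- grey_cup: Grey steel cup, loose, standing in the seat: 40 mm high, outer diameter 56 mm at the foot and 66 mm at the rim, wall 3 mm, floor 4 mm thick. Origin on its axis half-way up.
- blue_cup: Blue plastic cup, loose, upright on the worktop: 72 mm high, outer diameter 44 mm at the foot, 50 mm at the rim, wall 3 mm, floor 4 mm thick, 60 g. Origin on its axis half-way up (36 mm above its foot). Stood in the grey cup, its foot is 4 mm above the grey cup's foot and it stands 36 mm proud.
- yellow_cup: Yellow plastic cup, loose, upright on the worktop: 104 mm high, outer diameter 32 mm at the foot, 36 mm at the rim, wall 3 mm, 50 g. Origin on its axis half-way up (52 mm above its foot). Stood in the blue cup, its foot is 4 mm above the blue cup's foot and it stands 36 mm proud.
- jar_front: Bystander: specimen jar with red screw cap, 48 mm wide, 70 mm high, loose, between the robot and the reader. Origin at its underside. Leave alone.
- jar_back: Bystander: specimen jar with red screw cap, 44 mm wide, 67 mm high, loose, behind the cups on the left. Origin at its underside. Leave alone.
- small_dish: Bystander: small clear glass dish, 56 mm wide, 14 mm high, loose, between the robot and the reader. Origin at its underside. Leave alone.
Mind the look-alikes: they are no part of the job. What is meant by the blue_cup is not pink, and is the smaller of those in its own colour. Of the things that look like the yellow_cup, the smaller one is meant.

How it is judged:
On the way, in this order (a step that is already met when the one before it is completed fails the run):
1. the blue cup stands in the grey cup, let go (horizontal distance between grey_cup and seat below 0.008 m and z of grey_cup in the frame of seat below 0.024 m and angle between each of grey_cup, blue_cup's own z axis and vertical below 0.12 rad and horizontal distance between blue_cup and grey_cup below 0.01 m and z of blue_cup in the frame of grey_cup between 0.014 and 0.024 m and contact force between the fingers and blue_cup below 0.05 N), for 0.2 s.
2. the yellow cup stands in the blue cup, let go (horizontal distance between grey_cup and seat below 0.008 m and z of grey_cup in the frame of seat below 0.024 m and angle between each of grey_cup, blue_cup, yellow_cup's own z axis and vertical below 0.12 rad and horizontal distance between blue_cup and grey_cup below 0.01 m and z of blue_cup in the frame of grey_cup between 0.014 and 0.024 m and horizontal distance between yellow_cup and blue_cup below 0.008 m and z of yellow_cup in the frame of blue_cup between 0.014 and 0.024 m and contact force between the fingers and yellow_cup below 0.05 N), for 0.2 s.
At the end, for the whole second after the job is handed in: Fingers hold the red handle (over 2 N), shuttle at rest, its green pointers within 5 mm of the gate's red lines; grey cup in its seat (8 mm), blue cup down in the grey (10 mm off-centre at most), yellow down in the blue (8 mm), all upright within 0.12 rad and let go (all of step 2 and contact force between the fingers and blue_cup below 0.05 N and contact force between the fingers and grey_cup below 0.05 N and x of seat in the frame of gate_line between -0.005 and 0.005 m and contact force between the fingers and shuttle above 2 N and linear speed of shuttle below 0.01 m/s); the arm keeps its last pose, push and grip.
It fails at once if a bystander is pushed more than 30 mm from its place (distance of any of jar_front, jar_back, small_dish from where it was at the start of the episode above 0.03 m).
It fails at once if a cup is dropped (falls free from more than about 25 mm) ((linear speed of blue_cup above 0.7 m/s and contact force between the fingers and blue_cup below 0.01 N) or (linear speed of yellow_cup above 0.7 m/s and contact force between the fingers and yellow_cup below 0.01 N)).
It fails at once if a cup is knocked over (angle between any of grey_cup, blue_cup, yellow_cup's own z axis and vertical above 0.7 rad).
It also fails if it takes over 72 s, if anything falls off the work surface, if the arm or the gripper's body presses on something with over 40 N, if the wrist force passes 120 N, or if a joint passes its speed limit or range.

### The arm

A 6-joint arm with a two-finger parallel gripper is mounted at the origin on a cart in front of the work surface, level with it; the furniture and walls round the work are solid. World frame = base frame: x ahead of the robot, y to its left, z up, the work surface at z = 0. Lengths are in m, angles in rad, forces in N, time in s.
With the tool pointing down it reaches from about 0.425 to 0.925 m from the base axis. Payload 12.5 kg.
Tool frame: the origin (TCP) lies on the centre line of the jaws, within the pads' length; the fingertips stand 17 mm ahead of it and the grasp point (between the pads) lies 2 mm behind it (tips_ahead is the distance from the TCP to the fingertips, in m); z points along the fingers, y is the line along which they close (so a half turn about z gives the same grasp; the last joint's range is limited). The gripper opens to 85 mm and grips with 20 to 120 N. Pads are 22 mm wide; open, the fingers measure 114 mm over their backs; the gripper's body (76 mm by 85 mm) begins 54 mm behind the grasp point. The pads swing forward as they close: fully open they stand 13 mm farther back than shut.
Start: joints at [-1.33, 0.491, 1.559, -0, 1.092, -0.106], TCP at [0.212, -0.588, 0.248] pointing down, gripper open.
Joint ranges: [-3.1, 3.1], [-0.84, 2.19], [0.05, 2.79], [-1.13, 4.28], [0.06, 2.93], [-2.69, 2.69]. Speed limits (rad/s): [2.22, 2.22, 2.79, 3.14, 3.14, 3.14].

### API

Orientations are given as [roll, pitch, yaw] about the fixed x, y, z axes, in that order (R = Rz(yaw) Ry(pitch) Rx(roll)).
In Python, from plant import get_state, snapshot, close_job, tips_ahead gives the robot as it stands. The module is installed in compiled form; this text tells all that it offers.
- The arm moves only by the tool carry_out, never from a script. Its argument "rows" is a list that holds one entry, the list of rows, each a list of 7 numbers: the shift along the world's x, y, z normalised to -1 to 1, where 1 is 200 mm, then the turn, a rotation vector about the world's x, y, z normalised to -1 to 1, where 1 is 90 degrees, then the gripper command: -1 is fully open, 1 is shut, values between are in proportion. A call has 1 to 10 rows; each row is the pose to reach, as a shift and turn from the pose commanded when the call began; what a row does not reach only later rows make up. A row lasts 1/10 s, in which the tool goes at most 50 mm and 8.59 degrees, less where a joint would pass 70% of its speed; a pose out of reach is approached as far as the arm can. A call with a number of a shift or a turn outside -1 to 1 is refused whole. A call with a gripper value outside its range is refused whole. The fingers move at their own pace and stop on an object; "grip_force" is the grip in N (left out, the last holds). Time passes only in rows, so rows that repeat a pose let the fingers close. It gives the time, the measured TCP pose, the force, the opening and the grip force at its end, in the units of the state.
- get_state(): the state, without advancing time (a new reading comes with each control period).
- snapshot(name): name is "scene" or "top" or "wrist"; returns a dict with "frame" (480x640x3 uint8, red, green, blue), "vfov" (degrees; the focal length in pixels is half the picture's height over the tangent of half this angle, whatever the lens; pixels are square), "cx", "cy" (the principal point, pixels), "world_to_cam" (4x4, takes a point from world to camera coordinates). Camera axes: x right, y up, looking along -z (the intrinsics and any distortion apply to the point x, -y, -z); pixel columns grow to the right and rows downward; lengths in m; the calibration is good to about 2 mm. The wrist camera is an equidistant fisheye: a pixel r from the principal point sees the ray r / f radians off the axis. A picture is of the moment at which its call begins. There is no depth.
- close_job(): hands the job in; it is judged then, once.
The state is a dict: "time_s": time; "joints": joint angles; "qd": joint speeds; "effort": joint torques, N m; "eef_pos": TCP position; "eef_rot": TCP orientation; "ft_force": force on the tool from outside, world axes, zero at the start; "moment": the same for the moment, N m; "grip_width": finger opening in m; "finger_force": force on a finger pad.
Only numpy, scipy, OpenCV 4.12 (cv2) and the standard library are available. Lean on these libraries where they do the work, as an engineer would, in place of code of your own. Each camera call takes 0.05 s, during which the arm holds its last target. There are 200 camera calls.

## Working session

There is one attempt and no reset: what is moved stays moved. The work goes in short steps, Python scripts to look and compute and a tool call to move; the robot and the scene stay as the last step left them, time stands still between calls to the robot, and variables do not carry over. Pictures are saved under pics/ and viewed, at most 12 in all, crops included, and the job is handed in when it is done.

Besides the shell and the picture viewer there is one more tool, called after "Request:" as name(argument=value, ...), one argument or row to a line, values as JSON. carry_out: Moves the arm, as the interface text tells. Scaled input: -1 to 1 covers 200 mm each way for a shift and 90 degrees each way for a turn. Its arguments: {"type":"object","properties":{"rows":{"type":"array"},"grip_force":{"type":"number"}},"required":["rows"]}

```bash
mkdir -p pics; cat > h.py <<'E'
import numpy as np, cv2, pickle
from plant import get_state, snapshot, close_job, tips_ahead
def shot(n,fn):
    s=snapshot(n); cv2.imwrite(f'pics/{fn}.png',s['frame'][:,:,::-1]); pickle.dump(s,open(f'pics/{fn}.pkl','wb')); return s
def load(fn): return pickle.load(open(f'pics/{fn}.pkl','rb'))
def ray(s,u,v,fish=False):
    f=240/np.tan(np.radians(s['vfov'])/2); x,y=u-s['cx'],v-s['cy']
    if fish:
        r=np.hypot(x,y); t=r/f; d=np.array([x/r*np.sin(t),-y/r*np.sin(t),-np.cos(t)]) if r>0 else np.array([0,0,-1.])
    else: d=np.array([x/f,-y/f,-1])
    M=np.linalg.inv(s['world_to_cam']); return M[:3,3],M[:3,:3]@d
def onz(s,u,v,z,fish=False):
    o,d=ray(s,u,v,fish); return o+d*(z-o[2])/d[2]
def proj(s,p,fish=False):
    f=240/np.tan(np.radians(s['vfov'])/2); c=s['world_to_cam']@np.r_[p,1]; X,Y,Z=c[0],-c[1],-c[2]
    if fish:
        r=np.hypot(X,Y); k=f*np.arctan2(r,Z)/r; return s['cx']+k*X,s['cy']+k*Y
    return s['cx']+f*X/Z,s['cy']+f*Y/Z
E
python3 - <<'E'
from h import *
a=shot('scene','s0');b=shot('top','t0')
for s in (a,b): print(s['vfov'],s['cx'],s['cy'],np.linalg.inv(s['world_to_cam']).round(3))
print(get_state(),tips_ahead)
E
```

```text
50.37076390913012 324.8642321494025 231.0948712910296 [[-0.493  0.596 -0.634 -0.279]
 [-0.87  -0.353  0.345  0.528]
 [-0.017  0.721  0.692  0.984]
 [ 0.     0.     0.     1.   ]]
50.25887606333865 310.48409593350675 246.20731194175121 [[ 0.028  0.992 -0.127  0.42 ]
 [-1.     0.027 -0.01   0.053]
 [-0.006  0.127  0.992  1.179]
 [ 0.     0.     0.     1.   ]]
{'time_s': 0.1, 'joints': array([-1.32958717e+00,  4.91493202e-01,  1.55942414e+00,  2.22199453e-05,
        1.09168878e+00, -1.05571185e-01]), 'qd': array([-0.0003668 ,  0.00036495, -0.00178851, -0.00099939,  0.00129595,
        0.00024021]), 'effort': array([ 4.30373533e-03, -6.19449019e+01, -2.62024927e+01, -8.27395343e-05,
        2.91818076e-03,  2.35481326e-05]), 'eef_pos': array([ 0.21241561, -0.58758889,  0.24777767]), 'eef_rot': array([-3.14058690e+00, -1.26392763e-04,  3.46770026e-01]), 'ft_force': array([-0.294786  , -0.75635882, -0.47328151]), 'moment': array([-0.04485128, -0.00048021, -0.01133198]), 'finger_force': 0.0, 'grip_width': 0.08522432988992636} 0.017
```

View pics/s0.png

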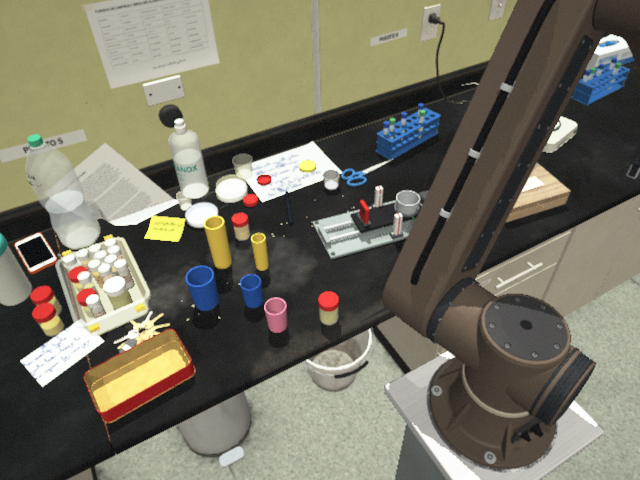

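View pics/t0.png

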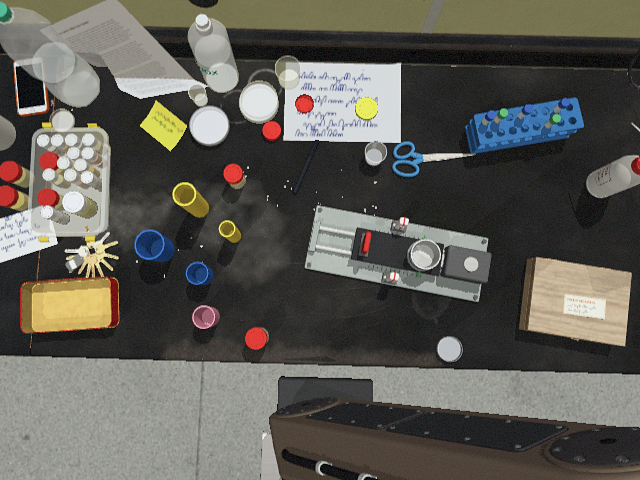

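Scene (s0): blues at (202,288) big and (251,291) small, pink at (276,315), yellows at (219,243) big and (260,252) small. The grey cup is at (407,203).
Top (t0): blues at (153,246) and (199,273), pink (205,317), yellows (190,200) and (230,231). The grey cup is at (424,255), handle (366,243), posts (402,224)/(393,277), and jar caps (256,338) and (233,175). My choices are blue (199,273) and yellow (230,231).

```bash
python3 - <<'E'
from h import *
t=load('t0');s=load('s0')
def comps(S,lo,hi,box,minA=15):
    h=cv2.cvtColor(S['frame'],cv2.COLOR_RGB2HSV); m=cv2.inRange(h,np.array(lo),np.array(hi))
    k=np.zeros_like(m); x0,y0,x1,y1=box; k[y0:y1,x0:x1]=m[y0:y1,x0:x1]
    n,l,st,c=cv2.connectedComponentsWithStats(k)
    return [(st[i],c[i].round(1),(l==i)) for i in range(1,n) if st[i][4]>=minA]
# top: blue, yellow
for nm,lo,hi,z,b in (('blue',(105,120,40),(125,255,255),.072,(120,220,220,300)),('yel',(20,120,60),(32,255,255),.104,(160,175,250,250))):
    for st,c,m in comps(t,lo,hi,b,60):
        p=[onz(t,u,v,z) for u,v in ((st[0],c[1]),(st[0]+st[2],c[1]))]
        print(nm,'top',st,c,'width',round(np.linalg.norm(p[0]-p[1])*1000),onz(t,*c,z).round(3))
for nm,lo,hi,b in (('blue',(105,120,40),(125,255,255),(180,250,275,320)),('yel',(18,120,60),(32,255,255),(200,210,275,280))):
    for st,c,m in comps(s,lo,hi,b,60): print(nm,'scene',st,c)
# red things top
for lo,hi in (((0,110,80),(8,255,255)),((170,110,80),(180,255,255))):
    for st,c,m in comps(t,lo,hi,(340,200,440,300),4): print('red top',st,c)
for st,c,m in comps(t,(40,80,50),(85,255,255),(340,200,480,310),3): print('green top',st,c)
im=t['frame'][195:315,295:500]; cv2.imwrite('pics/c1.png',cv2.resize(im,None,fx=3.9,fy=3.9,interpolation=cv2.INTER_CUBIC)[:,:,::-1])
im=t['frame'][160:310,130:280]; cv2.imwrite('pics/c2.png',cv2.resize(im,None,fx=4,fy=4,interpolation=cv2.INTER_CUBIC)[:,:,::-1])
E
```

```text
blue top [ 134  229   41   34 1021] [153.5 246. ] width 90 [0.552 0.406 0.072]
blue top [185 261  29  24 527] [198.6 273.3] width 63 [0.496 0.304 0.072]
yel top [172 182  37  36 845] [189.9 199.2] width 80 [0.652 0.325 0.104]
yel top [218 220  23  23 360] [229.4 231. ] width 49 [0.585 0.237 0.104]
blue scene [ 185  265   34   46 1160] [202.4 287. ]
blue scene [240 274  23  35 647] [251.6 290.2]
yel scene [ 204  216   28   54 1008] [217.9 241.5]
yel scene [250 232  19  39 516] [259.7 250.7]
red top [403 217   3   8  12] [404.  220.5]
red top [361 231  10  23 123] [366.4 242.3]
red top [392 272   4   9  12] [393.9 276.4]
green top [424 236   2   3   6] [424.5 237. ]
green top [417 271   3   6  13] [418.2 273.6]
```

View pics/c1.png

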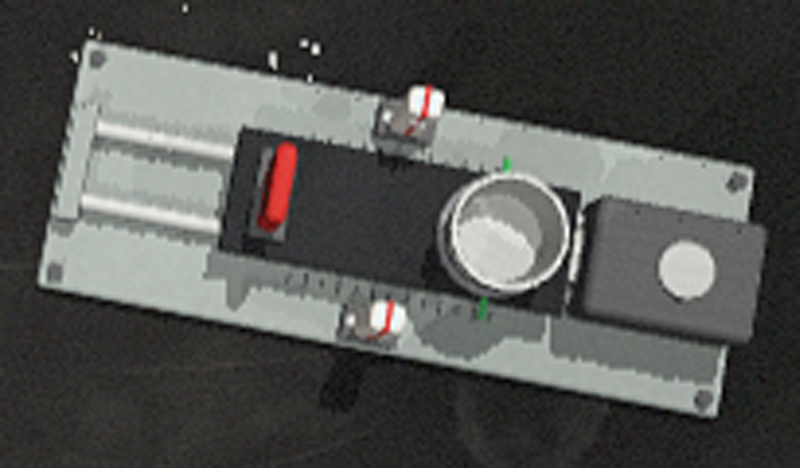

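View pics/c2.png

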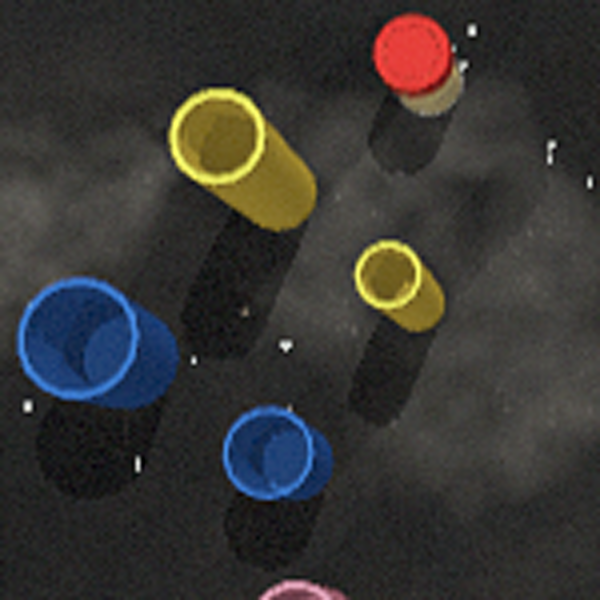

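c1 shows the grey cup rim at (512,232), the post red lines at (428,102)/(388,317), the green tabs at (507,164)/(484,308), and the plate corners. c2 shows the small blue rim at (268,453) and the small yellow rim at (388,274), each clearly the smaller of its colour; pink is separate.

```bash
python3 - <<'E'
from h import *
t=load('t0');s=load('s0')
c1=lambda x,y,z: onz(t,(x+.5)/3.9-.5+295,(y+.5)/3.9-.5+195,z)
c2=lambda x,y,z: onz(t,(x+.5)/4-.5+130,(y+.5)/4-.5+160,z)
B=c2(268,453,.072);Y=c2(388,274,.104);G=c1(512,232,.078)
print('blue',B,np.linalg.norm(c2(223,453,.072)-c2(313,453,.072)));print('yel',Y,np.linalg.norm(c2(356,274,.104)-c2(420,274,.104)))
print('grey',G,np.linalg.norm(c1(450,232,.078)-c1(574,232,.078)))
cs=[c1(*p,.01) for p in((88,42),(38,288),(718,416),(754,170))]
ax=[cs[0]-cs[3],cs[1]-cs[2]]
for a in ax: print('axis',np.degrees(np.arctan2(a[1],a[0])),np.linalg.norm(a))
w=[cs[0]-cs[1],cs[3]-cs[2]]
for a in w: print('cross',np.degrees(np.arctan2(a[1],a[0])),np.linalg.norm(a))
r1,r2=c1(428,102,.085),c1(388,317,.085); g1,g2=c1(507,164,.036),c1(484,308,.036)
print('red',r1,r2,np.linalg.norm(r1-r2),'green',g1,g2,np.linalg.norm(g1-g2))
e=(r1-r2);print('cross',np.degrees(np.arctan2(e[1],e[0])))
th=np.arctan2(*(ax[0]+ax[1])[[1,0]]);d=np.array([np.cos(th),np.sin(th),0])
print('th',np.degrees(th),'travel',((r1+r2)/2-(g1+g2)/2)@d,'from grey',((r1+r2)/2-G)@d)
h=c1(285,178,.094); print('handle top',h,(h-G)@d, 'gate mid',(r1+r2)/2, 'green mid',(g1+g2)/2)
o=np.mean(cs,0)+d*0.0475;print('reader origin',o, 'seat from origin',(G-o)@d)
# scene crosscheck
for n,p,q in(('blue',B,.072),('yel',Y,.104),('grey',G,.078)): print(n,'scene rim',proj(s,p),'foot',proj(s,np.r_[p[:2],0]))
print('jars',onz(t,256,338,.07),onz(t,233,175,.067),'dish',onz(t,450,349,.014),'pink',onz(t,205,317,.07))
x0=s['frame'][180:330,180:330];cv2.imwrite('pics/c3.png',cv2.resize(x0,None,fx=4,fy=4,interpolation=cv2.INTER_CUBIC)[:,:,::-1])
E
```

```text
blue [0.49631109 0.30881443 0.072     ] 0.0488863632332307
yel [0.5912355  0.24285342 0.104     ] 0.03411479669573295
grey [ 0.55030347 -0.18653551  0.078     ] 0.06865767437679242
axis 80.47287973092165 0.40073856669825775
axis 80.91127287025066 0.4025684783485711
cross -9.756874862963222 0.15009473237121224
cross -9.053118434085423 0.14701837272469892
red [ 0.62089655 -0.13843678  0.085     ] [ 0.50070303 -0.11714934  0.085     ] 0.12206407424041324 green [ 0.59475854 -0.19279214  0.036     ] [ 0.51100576 -0.17964408  0.036     ] 0.08477853467835901
cross -10.04348813951226
th 80.69257562685983 travel 0.05893640182475586 from grey 0.05966668123730884
handle top [ 0.57479482 -0.05873626  0.094     ] 0.13007777059525796 gate mid [ 0.56079979 -0.12779306  0.085     ] green mid [ 0.55288215 -0.18621811  0.036     ]
reader origin [ 0.56671363 -0.0873823   0.01      ] seat from origin -0.10050187790218923
blue scene rim (np.float64(249.9779021883979), np.float64(281.4616221092897)) foot (np.float64(253.4803723322717), np.float64(300.67986759584994))
yel scene rim (np.float64(257.6368796158918), np.float64(237.32755487720527)) foot (np.float64(261.9667939516096), np.float64(265.7450782977716))
grey scene rim (np.float64(408.0460938085132), np.float64(197.24791637680113)) foot (np.float64(405.4336529675294), np.float64(218.25552515338464))
jars [0.36073882 0.1743479  0.07      ] [0.71753356 0.24104781 0.067     ] dish [ 0.34594702 -0.25413276  0.014     ] pink [0.40205975 0.2858802  0.07      ]
```

View pics/c3.png

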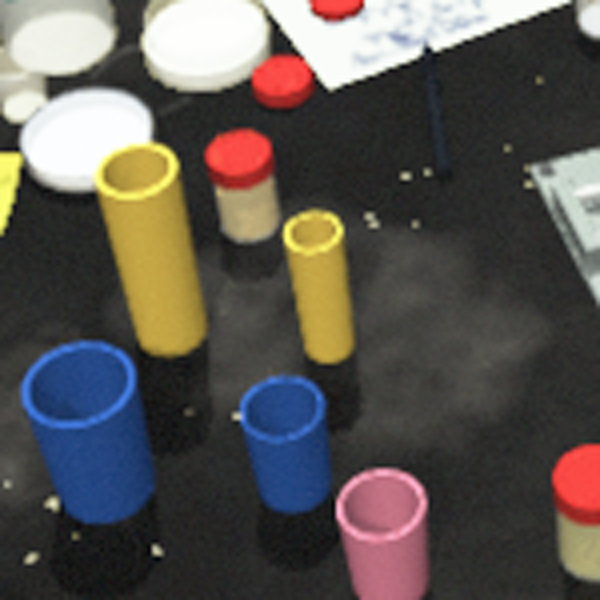

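Request:
carry_out(
  rows=[
    [[0.5,0.5,0,0,0,0,-1],[1,1,0,0,0,0,-1],[1,1,0,0,0,0,-1],[1,1,0,0,0,0,-1],[1,1,0,0,0,0,-1],[1,1,0,0,0,0,-1],[1,1,0,0,0,0,-1]],
  ],
  grip_force=25,
)

```text
time_s: 0.8
eef_pos: [0.4147, -0.3849, 0.2482]
eef_rot: [-3.141, -0.0, 0.351]
ft_force: [-0.5, 0.5, 0.5]
grip_width: 0.0858
finger_force: 0.0
```

Request:
carry_out(
  rows=[
    [[0.6,1,0,0,0,0,-1],[0.6,1,0,0,0,0,-1],[0.6,1,0,0,0,0,-1],[0.6,1,0,0,0,0,-1],[0.6,1,0,0,0,0,-1],[0.6,1,0,0,0,0,-1]],
  ],
)

```text
time_s: 1.4
eef_pos: [0.5337, -0.1851, 0.2481]
eef_rot: [-3.141, -0.0, 0.35]
ft_force: [-0.4, -1.2, 0.1]
grip_width: 0.0849
finger_force: 0.0
```

Request:
carry_out(
  rows=[
    [[0,1,0,0,0,0,-1],[0,1,0,0,0,0,-1],[0,1,0,0,0,0,-1],[0,1,0,0,0,0,-1],[0,1,0,0,0,0,-1]],
  ],
)

```text
time_s: 1.9
eef_pos: [0.5319, 0.0158, 0.2483]
eef_rot: [-3.141, 0.0, 0.351]
ft_force: [-0.4, -1.0, -0.9]
grip_width: 0.0854
finger_force: 0.0
```

Request:
carry_out(
  rows=[
    [[0,1,0,0,0,0,-1],[0,1,0,0,0,0,-1],[0,1,0,0,0,0,-1],[0,1,0,0,0,0,-1],[0,1,0,0,0,0,-1]],
  ],
)

```text
time_s: 2.4
eef_pos: [0.5325, 0.2154, 0.248]
eef_rot: [-3.141, -0.0, 0.35]
ft_force: [-0.2, -1.2, -0.8]
grip_width: 0.0852
finger_force: 0.0
```

Request:
carry_out(
  rows=[
    [[-0.18,0.47,-0.45,0,0,0,-1],[-0.18,0.47,-0.45,0,0,0,-1],[-0.18,0.47,-0.45,0,0,0,-1],[-0.18,0.47,-0.45,0,0,0,-1],[-0.18,0.47,-0.45,0,0,0,-1],[-0.18,0.47,-0.45,0,0,0,-1]],
  ],
)

```text
time_s: 3.0
eef_pos: [0.4976, 0.3048, 0.1592]
eef_rot: [3.141, -0.001, 0.345]
ft_force: [0.5, 0.6, 0.4]
grip_width: 0.0853
finger_force: 0.0
```

```bash
python3 - <<'E'
from h import *
w=shot('wrist','w1'); print(w['vfov'],w['cx'],w['cy']); st=get_state(); print(st['eef_pos'],st['eef_rot'])
h=cv2.cvtColor(w['frame'],cv2.COLOR_RGB2HSV); m=cv2.inRange(h,(105,120,40),(125,255,255))
n,l,s_,c=cv2.connectedComponentsWithStats(m)
for i in range(1,n):
    if s_[i][4]>200: print(s_[i],c[i],onz(w,*c[i],.072,True))
print(proj(w,[.496,.309,.072],True),proj(w,[.5912,.2429,.104],True))
E
```

```text
65.70646984690485 322.9876805357295 243.01204678713736
[0.49762837 0.30486168 0.15930746] [ 3.14149461e+00 -1.57384904e-03  3.45023051e-01]
[  123    55   135   120 12029] [186.56438607 115.50278494] [0.55276558 0.40902863 0.072     ]
[ 276  203   83   93 5792] [317.34892956 251.26502072] [0.50054974 0.30876613 0.072     ]
(np.float64(314.45982103561215), np.float64(257.9098464361072)) (np.float64(495.6343109339107), np.float64(152.99977117529585))
```

View pics/w1.png

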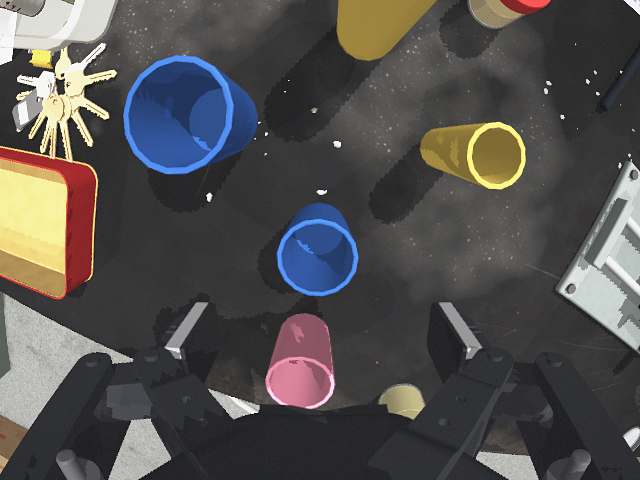

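Wrist view: the small blue rim is at (317,258) and the small yellow rim at (497,155). Both fall within 2 mm of the prediction, and the fingers straddle the blue cup cleanly.

Request:
carry_out(
  rows=[
    [[0,0.01,-0.2,0,0,0,-1],[0,0.01,-0.35,0,0,0,-1],[0,0.01,-0.5,0,0,0,-1],[0,0.01,-0.5,0,0,0,-1],[0,0.01,-0.5,0,0,0,0.2],[0,0.01,-0.5,0,0,0,0.5],[0,0.01,-0.5,0,0,0,1],[0,0.01,-0.5,0,0,0,1],[0,0.01,-0.5,0,0,0,1],[0,0.01,-0.5,0,0,0,1]],
  ],
)

```text
time_s: 4.05
eef_pos: [0.4973, 0.3085, 0.0604]
eef_rot: [-3.142, -0.003, 0.347]
ft_force: [-0.1, -0.5, 7.7]
grip_width: 0.0496
finger_force: 24.8
```

```bash
python3 - <<'E'
from h import *
st=get_state(); print(st['eef_pos'],st['eef_rot'],st['grip_width'],st['finger_force'],st['ft_force'])
E
```

```text
[0.49729624 0.30847503 0.06042267] [-3.14155276 -0.00327896  0.34703314] 0.04963343311922331 24.816117397276685 [-0.07725401 -0.53053335  7.68108129]
```

Request:
carry_out(
  rows=[
    [[0,0,0.1,0,0,0,1],[0,0,0.3,0,0,0,1],[0,0,0.5,0,0,0,1],[0,0,0.75,0,0,0,1],[0,0,0.75,0,0,0,1],[0,0,0.75,0,0,0,1]],
  ],
)

```text
time_s: 4.65
eef_pos: [0.4966, 0.3083, 0.2103]
eef_rot: [-3.141, -0.004, 0.347]
ft_force: [0.6, -0.2, 0.0]
grip_width: 0.0492
finger_force: 26.2
```

Request:
carry_out(
  rows=[
    [[0.02,-0.15,0,0,0,0,1],[0.05,-0.35,0,0,0,0,1],[0.08,-0.55,0,0,0,0,1],[0.11,-0.75,0,0,0,0,1],[0.13,-0.9,0,0,0,0,1],[0.13,-1,0,0,0,0,1],[0.13,-1,0,0,0,0,1]],
  ],
)

```text
time_s: 5.35
eef_pos: [0.522, 0.1061, 0.2073]
eef_rot: [-3.141, 0.002, 0.344]
ft_force: [0.4, 0.2, 0.2]
grip_width: 0.049
finger_force: 26.3
```

Request:
carry_out(
  rows=[
    [[0.02,-0.15,0,0,0,0,1],[0.05,-0.35,0,0,0,0,1],[0.08,-0.55,0,0,0,0,1],[0.11,-0.75,0,0,0,0,1],[0.13,-0.9,0,0,0,0,1],[0.13,-1,0,0,0,0,1],[0.13,-1,0,0,0,0,1]],
  ],
)

```text
time_s: 6.05
eef_pos: [0.5484, -0.0931, 0.2074]
eef_rot: [-3.141, 0.001, 0.345]
ft_force: [0.4, 0.0, -0.3]
grip_width: 0.049
finger_force: 26.3
```

Request:
carry_out(
  rows=[
    [[0,-0.15,0,0,0,0,1],[0,-0.3,0,0,0,0,1],[0,-0.4,0,0,0,0,1],[0,-0.48,0,0,0,0,1],[0,-0.48,0,0,0,0,1],[0,-0.48,0,0,0,0,1],[0,-0.48,0,0,0,0,1]],
  ],
)

```text
time_s: 6.75
eef_pos: [0.5485, -0.1867, 0.2082]
eef_rot: [-3.141, 0.0, 0.348]
ft_force: [-0.2, 0.6, -0.5]
grip_width: 0.0494
finger_force: 26.3
```

```bash
python3 - <<'E'
from h import *
w=shot('wrist','w2'); st=get_state(); print(st['eef_pos'],st['eef_rot'],st['grip_width'],st['ft_force'])
t=shot('top','t1'); 
print('grey rim exp',proj(w,[.5503,-.1865,.078],True))
im=np.hstack([w['frame'][100:480,120:520],cv2.resize(t['frame'][180:330,340:500],(400,380),interpolation=cv2.INTER_CUBIC)])
cv2.imwrite('pics/c4.png',im[:,:,::-1])
E
```

```text
[ 0.5485173  -0.18673149  0.20831205] [-3.14141732e+00  8.90620469e-05  3.47834378e-01] 0.04947363022733598 [-0.37077014 -0.09458309 -0.32940973]
grey rim exp (np.float64(322.8589041014376), np.float64(235.8781639898979))
```

View pics/c4.png

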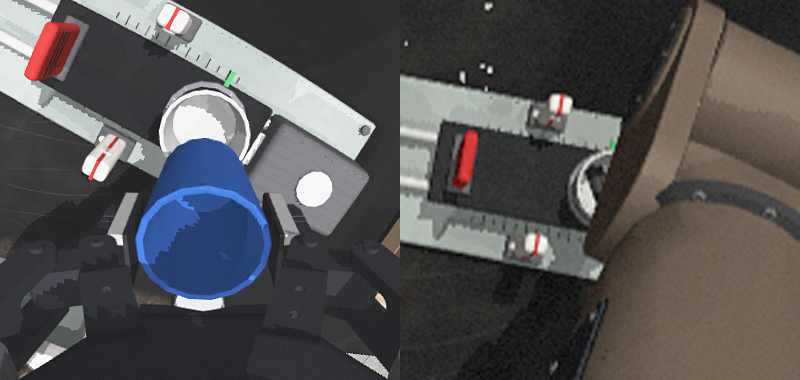

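c4: the blue cup is held upright above and in front of the grey cup. The grey rim's visible arc spans x≈159–250 in the crop. I'll fit it as a circle on its height plane.

```bash
python3 - <<'E'
from h import *
from scipy.optimize import least_squares
w=load('w2'); f=w['frame'].astype(int)
def fit(pts,r=None):
    p=np.array(pts)[:,:2]; c0=p.mean(0)
    g=lambda q: np.hypot(*(p-q[:2]).T)-(q[2] if r is None else r)
    s=least_squares(g,[*c0,.03],loss='soft_l1',f_scale=.001); return s.x, np.abs(s.fun).mean()
# outermost edge radial scan for grey rim from approx centre (324,232), upper arc; print bright profile
for z,R in((.078,.033),):
    best=[]
    for a in np.radians(np.arange(185,356,5)):
        prof=[(r,f[int(round(232+r*np.sin(a))),int(round(324+r*np.cos(a)))].min()) for r in np.arange(30,60,.5)]
        rr=[r for r,v in prof if v>200]
        if rr: 
            # last bright run
            best.append((a,rr[0],rr[-1]))
    print([(int(np.degrees(a)),x,y) for a,x,y in best])
    pts=[onz(w,324+y*np.cos(a),232+y*np.sin(a),z,True) for a,x,y in best]
    print('grey',fit(pts),fit(pts,R))
h=cv2.cvtColor(w['frame'],cv2.COLOR_RGB2HSV); m=cv2.inRange(h,(100,120,40),(125,255,255))
ys,xs=np.where(m); 
# lower half outline of blue rim
pts=[]
for a in np.radians(np.arange(-20,201,5)):
    rr=[r for r in np.arange(30,90,.5) if m[int(round(343+r*np.sin(a))),int(round(323.5+r*np.cos(a)))]]
    if rr: pts.append(onz(w,323.5+rr[-1]*np.cos(a),343+rr[-1]*np.sin(a),.2215,True))
print('blue',fit(pts),fit(pts,.025))
im=w['frame'][170:250,260:390]; 
E
```

```text
[(185, np.float64(30.0), np.float64(44.5)), (190, np.float64(30.0), np.float64(44.0)), (195, np.float64(30.0), np.float64(44.0)), (200, np.float64(30.0), np.float64(45.0)), (205, np.float64(30.0), np.float64(43.5)), (210, np.float64(30.0), np.float64(43.0)), (215, np.float64(30.0), np.float64(43.0)), (220, np.float64(30.0), np.float64(43.5)), (225, np.float64(30.0), np.float64(43.0)), (230, np.float64(30.0), np.float64(42.5)), (235, np.float64(30.0), np.float64(42.5)), (239, np.float64(30.0), np.float64(42.0)), (245, np.float64(38.5), np.float64(42.0)), (250, np.float64(38.0), np.float64(42.0)), (255, np.float64(38.0), np.float64(41.5)), (260, np.float64(38.5), np.float64(42.0)), (265, np.float64(38.0), np.float64(41.5)), (270, np.float64(37.5), np.float64(42.5)), (275, np.float64(38.0), np.float64(41.5)), (280, np.float64(38.5), np.float64(42.0)), (285, np.float64(38.0), np.float64(47.0)), (290, np.float64(39.0), np.float64(42.0)), (295, np.float64(39.5), np.float64(42.0)), (300, np.float64(39.0), np.float64(59.5)), (305, np.float64(39.5), np.float64(47.5)), (310, np.float64(36.0), np.float64(43.5)), (315, np.float64(39.0), np.float64(43.0)), (320, np.float64(40.0), np.float64(43.5)), (325, np.float64(40.0), np.float64(46.0)), (330, np.float64(41.0), np.float64(44.5)), (335, np.float64(40.5), np.float64(44.5)), (340, np.float64(41.0), np.float64(45.0)), (345, np.float64(41.0), np.float64(45.0)), (350, np.float64(41.5), np.float64(45.0)), (355, np.float64(42.0), np.float64(44.5))]
grey (array([ 0.55154881, -0.18737414,  0.03216432]), np.float64(0.0007654740921180833)) (array([ 0.55056762, -0.18775831,  0.03      ]), np.float64(0.0008504495748833026))
blue (array([ 0.54902341, -0.18714258,  0.02408668]), np.float64(0.00018238002901663303)) (array([ 0.55000246, -0.18678294,  0.03      ]), np.float64(0.0005136417414312043))
```

Request:
carry_out(
  rows=[
    [[0.008,0,-0.15,0,0,0,1],[0.008,0,-0.3,0,0,0,1],[0.008,0,-0.38,0,0,0,1],[0.008,0,-0.42,0,0,0,1],[0.008,0,-0.46,0,0,0,1],[0.008,0,-0.49,0,0,0,1],[0.008,0,-0.51,0,0,0,1],[0.008,0,-0.52,0,0,0,1]],
  ],
)

```text
time_s: 7.65
eef_pos: [0.5502, -0.1878, 0.1044]
eef_rot: [3.141, -0.0, 0.347]
ft_force: [0.3, -0.3, 0.2]
grip_width: 0.0494
finger_force: 26.3
```

Request:
carry_out(
  rows=[
    [[0,0,-0.01,0,0,0,1],[0,0,-0.015,0,0,0,1],[0,0,-0.02,0,0,0,1],[0,0,-0.02,0,0,0,1]],
  ],
)

```text
time_s: 8.05
eef_pos: [0.5504, -0.1879, 0.1023]
eef_rot: [3.14, -0.002, 0.347]
ft_force: [-5.0, 2.0, 17.0]
grip_width: 0.0494
finger_force: 27.4
```

Request:
carry_out(
  rows=[
    [[0,0,0.008,0,0,0,1],[0,0,0.008,0,0,0,-0.2],[0,0,0.008,0,0,0,-0.4],[0,0,0.008,0,0,0,-0.8],[0,0,0.008,0,0,0,-1],[0,0,0.008,0,0,0,-1],[0,0,0.1,0,0,0,-1],[0,0,0.3,0,0,0,-1],[0,0,0.5,0,0,0,-1],[0,0,0.5,0,0,0,-1]],
  ],
)

```text
time_s: 9.05
eef_pos: [0.5517, -0.1885, 0.2051]
eef_rot: [3.136, -0.006, 0.347]
ft_force: [1.0, -0.2, -0.4]
grip_width: 0.0856
finger_force: 0.0
```

```bash
python3 - <<'E'
from h import *
w=shot('wrist','w3'); s=shot('scene','s3'); print(get_state()['eef_pos'])
im=np.hstack([w['frame'][60:440,120:520],cv2.resize(s['frame'][150:245,360:460],(400,380),interpolation=cv2.INTER_CUBIC)])
cv2.imwrite('pics/c5.png',im[:,:,::-1])
h=cv2.cvtColor(w['frame'],cv2.COLOR_RGB2HSV); m=cv2.inRange(h,(100,120,40),(125,255,255))
n,l,st,c=cv2.connectedComponentsWithStats(m)
for i in range(1,n):
    if st[i][4]>500: print(st[i],c[i])
print(proj(w,[.551,-.187,.114],True))
E
```

```text
[ 0.55011108 -0.1878173   0.20090829]
[343   0  58  17 528] [375.07765152   7.82954545]
[ 525    0  115   84 6262] [591.72341105  29.61370169]
[ 281  206   81   90 5408] [320.4193787  252.76331361]
(np.float64(318.50321054854066), np.float64(256.4578722362526))
```

View pics/c5.png

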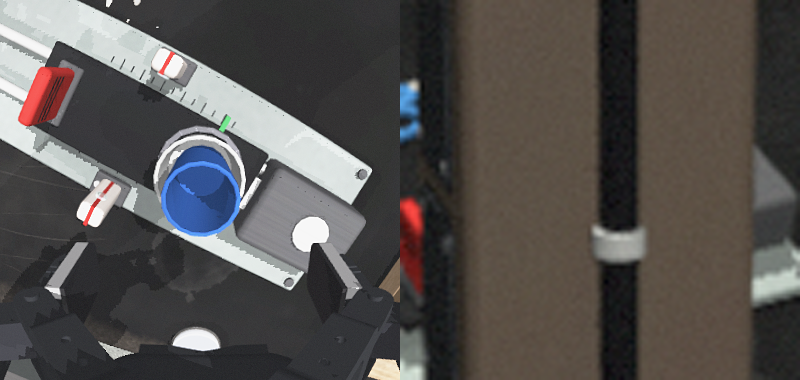

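Blue is seated: its rim centre is at about image (321,259), as predicted for a rim height of 114 mm. Now the yellow cup.

Request:
carry_out(
  rows=[
    [[0.02,0.2,0,0,0,0,-1],[0.05,0.4,0,0,0,0,-1],[0.08,0.65,0,0,0,0,-1],[0.1,0.9,0,0,0,0,-1],[0.1,1,0,0,0,0,-1]],
  ],
)

```text
time_s: 9.65
eef_pos: [0.5695, 0.0157, 0.1988]
eef_rot: [-3.14, 0.002, 0.349]
ft_force: [-1.3, -0.8, -0.3]
grip_width: 0.0853
finger_force: 0.0
```

Request:
carry_out(
  rows=[
    [[0.02,0.2,0,0,0,0,-1],[0.05,0.4,0,0,0,0,-1],[0.08,0.65,0,0,0,0,-1],[0.1,0.9,0,0,0,0,-1],[0.1,1,0,0,0,0,-1],[0.1,1,0,0,0,0,-1]],
  ],
)

```text
time_s: 10.25
eef_pos: [0.5892, 0.2149, 0.1984]
eef_rot: [-3.141, 0.002, 0.35]
ft_force: [0.0, -0.7, -1.1]
grip_width: 0.0855
finger_force: 0.0
```

Request:
carry_out(
  rows=[
    [[0,0.15,0,0,0,0,-1],[0,0.15,0,0,0,0,-1],[0,0.15,0,0,0,0,-1],[0,0.15,0,0,0,0,-1]],
  ],
)

```text
time_s: 10.65
eef_pos: [0.59, 0.2409, 0.1998]
eef_rot: [3.141, 0.001, 0.346]
ft_force: [-0.1, 0.9, -0.6]
grip_width: 0.0854
finger_force: 0.0
```

```bash
python3 - <<'E'
from h import *
from scipy.optimize import least_squares
w=shot('wrist','w4'); st=get_state(); print(st['eef_pos'],st['eef_rot']); print(np.linalg.inv(w['world_to_cam'])[:3,3])
u0,v0=proj(w,[.5905,.242,.104],True); print(u0,v0)
h=cv2.cvtColor(w['frame'],cv2.COLOR_RGB2HSV); m=cv2.inRange(h,(20,110,150),(34,255,255))
cv2.imwrite('pics/w4m.png',m)
pts=[]
for a in np.radians(np.arange(-20,201,5)):
    rr=[r for r in np.arange(10,50,.5) if m[int(round(v0+r*np.sin(a))),int(round(u0+r*np.cos(a)))]]
    if rr: pts.append(onz(w,u0+rr[-1]*np.cos(a),v0+rr[-1]*np.sin(a),.104,True)[:2])
p=np.array(pts); s=least_squares(lambda q:np.hypot(*(p-q[:2]).T)-q[2],[.59,.242,.018],loss='soft_l1',f_scale=.001)
print(len(p),s.x,np.abs(s.fun).mean())
E
```

```text
[0.59009442 0.24095326 0.19996494] [3.14139956e+00 7.91751948e-04 3.45687085e-01]
[0.6574849  0.26464075 0.32478889]
320.6325104893949 251.7442558210469
45 [0.59087276 0.24147881 0.0176717 ] 0.00017367757234924649
```

Request:
carry_out(
  rows=[
    [[0,0,-0.2,0,0,0,-1],[0,0,-0.35,0,0,0,-1],[0,0,-0.5,0,0,0,-1],[0,0,-0.55,0,0,0,-1],[0,0,-0.55,0,0,0,-0.2],[0,0,-0.55,0,0,0,0.2],[0,0,-0.55,0,0,0,1],[0,0,-0.55,0,0,0,1],[0,0,-0.55,0,0,0,1],[0,0,-0.55,0,0,0,1]],
  ],
)

```text
time_s: 11.7
eef_pos: [0.5908, 0.2423, 0.092]
eef_rot: [3.141, -0.003, 0.347]
ft_force: [0.5, -1.7, 7.2]
grip_width: 0.0355
finger_force: 24.8
```

Request:
carry_out(
  rows=[
    [[0,0,0,0,0,0,1],[0,0,0.05,0,0,0,1],[0,0,0.2,0,0,0,1],[0,0,0.4,0,0,0,1],[0,0,0.6,0,0,0,1],[0,0,0.75,0,0,0,1],[0,0,0.75,0,0,0,1],[0,0,0.75,0,0,0,1]],
  ],
)

```text
time_s: 12.5
eef_pos: [0.5899, 0.2422, 0.2412]
eef_rot: [3.141, -0.001, 0.347]
ft_force: [-0.7, 0.6, -1.2]
grip_width: 0.0358
finger_force: 25.2
```

Request:
carry_out(
  rows=[
    [[-0.02,-0.15,0,0,0,0,1],[-0.04,-0.35,0,0,0,0,1],[-0.06,-0.55,0,0,0,0,1],[-0.08,-0.75,0,0,0,0,1],[-0.1,-0.9,0,0,0,0,1],[-0.1,-1,0,0,0,0,1],[-0.1,-1,0,0,0,0,1]],
  ],
)

```text
time_s: 13.2
eef_pos: [0.5695, 0.0401, 0.2392]
eef_rot: [-3.141, 0.002, 0.344]
ft_force: [-0.5, 0.5, -0.2]
grip_width: 0.0357
finger_force: 25.2
```

Request:
carry_out(
  rows=[
    [[-0.02,-0.15,0,0,0,0,1],[-0.04,-0.35,0,0,0,0,1],[-0.06,-0.55,0,0,0,0,1],[-0.08,-0.75,0,0,0,0,1],[-0.1,-0.9,0,0,0,0,1],[-0.1,-1,0,0,0,0,1],[-0.1,-1,0,0,0,0,1]],
  ],
)

```text
time_s: 13.9
eef_pos: [0.5499, -0.1591, 0.2393]
eef_rot: [-3.141, 0.001, 0.345]
ft_force: [0.1, -0.5, -0.3]
grip_width: 0.0355
finger_force: 25.2
```

Request:
carry_out(
  rows=[
    [[0,-0.08,0,0,0,0,1],[0,-0.15,0,0,0,0,1],[0,-0.15,0,0,0,0,1],[0,-0.15,0,0,0,0,1],[0,-0.15,0,0,0,0,1]],
  ],
)

```text
time_s: 14.4
eef_pos: [0.5501, -0.1873, 0.2403]
eef_rot: [-3.141, 0.0, 0.347]
ft_force: [-0.2, 0.8, -1.2]
grip_width: 0.0356
finger_force: 25.2
```

```bash
cat >> h.py <<'E'
from scipy.optimize import least_squares
def rim(w,m,c,z,degs,rng):
    u0,v0=proj(w,[*c,z],True); p=[]
    for a in np.radians(degs):
        rr=[r for r in np.arange(*rng,.5) if m[int(round(v0+r*np.sin(a))),int(round(u0+r*np.cos(a)))]]
        if rr: p.append(onz(w,u0+rr[-1]*np.cos(a),v0+rr[-1]*np.sin(a),z,True)[:2])
    p=np.array(p); s=least_squares(lambda q:np.hypot(*(p-q[:2]).T)-q[2],[*c,.02],loss='soft_l1',f_scale=.001)
    return len(p),s.x,np.abs(s.fun).mean()
E
python3 - <<'E'
from h import *
w=shot('wrist','w5'); st=get_state(); print(st['eef_pos'],st['eef_rot'])
h=cv2.cvtColor(w['frame'],cv2.COLOR_RGB2HSV)
print('blue',rim(w,cv2.inRange(h,(100,120,40),(125,255,255)),[.550,-.188],.114,np.r_[np.arange(-40,46,5),np.arange(135,221,5)],(20,70)))
print('yel',rim(w,cv2.inRange(h,(20,110,150),(34,255,255)),[.550,-.188],.2535,np.arange(-20,201,5),(20,75)))
cv2.imwrite('pics/c6.png',w['frame'][100:480,120:520,::-1])
E
```

```text
[ 0.55004595 -0.18727415  0.24033475] [-3.14152437e+00  6.74003958e-05  3.47263730e-01]
blue (30, array([ 0.5497269 , -0.18864668,  0.02435568]), np.float64(0.00024018530096352024))
yel (45, array([ 0.55118787, -0.18744412,  0.01729187]), np.float64(0.00018762346317106765))
```

View pics/c6.png

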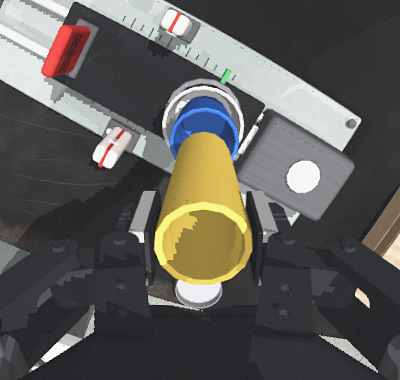

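c6: the yellow cup is held upright, and the blue rim is visible behind it at about (205,133). The fits call for a correction of about (-1.5,-1.2) mm.

Request:
carry_out(
  rows=[
    [[-0.007,-0.006,-0.08,0,0,0,1],[-0.007,-0.006,-0.15,0,0,0,1],[-0.007,-0.006,-0.22,0,0,0,1],[-0.007,-0.006,-0.29,0,0,0,1],[-0.007,-0.006,-0.35,0,0,0,1],[-0.007,-0.006,-0.41,0,0,0,1],[-0.007,-0.006,-0.45,0,0,0,1],[-0.007,-0.006,-0.48,0,0,0,1],[-0.007,-0.006,-0.5,0,0,0,1]],
  ],
)

```text
time_s: 15.35
eef_pos: [0.5487, -0.189, 0.1399]
eef_rot: [-3.142, 0.0, 0.347]
ft_force: [-0.2, -0.4, -0.1]
grip_width: 0.0362
finger_force: 25.2
```

Request:
carry_out(
  rows=[
    [[0,0,-0.005,0,0,0,1],[0,0,-0.01,0,0,0,1],[0,0,-0.015,0,0,0,1],[0,0,-0.015,0,0,0,1]],
  ],
)

```text
time_s: 15.75
eef_pos: [0.5489, -0.1891, 0.138]
eef_rot: [3.141, -0.001, 0.347]
ft_force: [-1.3, -0.6, 2.9]
grip_width: 0.0356
finger_force: 25.5
```

Request:
carry_out(
  rows=[
    [[0,0,0,0,0,0,0],[0,0,0,0,0,0,-0.3],[0,0,0,0,0,0,-0.6],[0,0,0,0,0,0,-1],[0,0,0,0,0,0,-1],[0,0,0,0,0,0,-1],[0,0,0.1,0,0,0,-1],[0,0,0.3,0,0,0,-1],[0,0,0.5,0,0,0,-1],[0,0,0.5,0,0,0,-1]],
  ],
)

```text
time_s: 16.75
eef_pos: [0.5502, -0.1896, 0.2423]
eef_rot: [3.136, -0.006, 0.347]
ft_force: [0.5, 0.5, -0.3]
grip_width: 0.0853
finger_force: 0.0
```

```bash
python3 - <<'E'
from h import *
w=shot('wrist','w6'); st=get_state(); print(st['eef_pos'],st['eef_rot'])
h=cv2.cvtColor(w['frame'],cv2.COLOR_RGB2HSV)
print('yel',rim(w,cv2.inRange(h,(20,110,150),(34,255,255)),[.549,-.188],.150,np.arange(-20,201,5),(15,45)))
my=cv2.inRange(h,(20,110,150),(34,255,255)); print(cv2.boundingRect(my[150:400,200:450]))
E
```

```text
[ 0.54934039 -0.1892819   0.23971811] [ 3.13810612 -0.00332975  0.34688818]
yel (45, array([ 0.54994598, -0.1888639 ,  0.01696767]), np.float64(0.0005790057074299722))
(93, 62, 58, 71)
```

Request:
carry_out(
  rows=[
    [[0.03,0.15,0,0,0,-0.08,-1],[0.06,0.35,0,0,0,-0.16,-1],[0.09,0.5,0,0,0,-0.24,-1],[0.115,0.655,0,0,0,-0.326,-1],[0.115,0.655,0,0,0,-0.326,-1],[0.115,0.655,0,0,0,-0.326,-1],[0.115,0.655,0,0,0,-0.326,-1]],
  ],
)

```text
time_s: 17.5
eef_pos: [0.5714, -0.0588, 0.2367]
eef_rot: [3.141, 0.001, -0.164]
ft_force: [-0.5, 0.3, 0.4]
grip_width: 0.0855
finger_force: 0.0
```

```bash
python3 - <<'E'
from h import *
w=shot('wrist','w7'); st=get_state(); print(st['eef_pos'],st['eef_rot'])
h=cv2.cvtColor(w['frame'],cv2.COLOR_RGB2HSV)
m=cv2.inRange(h,(0,110,60),(8,255,255))|cv2.inRange(h,(172,110,60),(180,255,255))
n,l,s_,c=cv2.connectedComponentsWithStats(m)
for i in range(1,n):
    if s_[i][4]>15: print(s_[i],c[i],onz(w,*c[i],.094,True).round(4))
print(proj(w,[.572,-.058,.094],True))
mg=cv2.inRange(h,(45,90,60),(80,255,255)); n,l,s_,c=cv2.connectedComponentsWithStats(mg)
for i in range(1,n):
    if s_[i][4]>6: print('green',s_[i],c[i],onz(w,*c[i],.036,True).round(4))
cv2.imwrite('pics/w7.png',w['frame'][:,:,::-1])
E
```

```text
[ 0.57145748 -0.05894017  0.23686574] [ 3.14140977e+00  6.90350665e-04 -1.64635570e-01]
[  67    0   37   33 1006] [84.53379722 14.80019881] [0.792  0.1052 0.094 ]
[   0  114   34   43 1179] [ 15.90670059 134.86598813] [0.7129 0.2038 0.094 ]
[415 141   4  22  73] [416.76712329 152.02739726] [ 0.6215 -0.1369  0.094 ]
[314 194  17  65 991] [322.41271443 226.50857719] [ 0.5771 -0.0599  0.094 ]
[394 266   8  12  28] [397.28571429 271.07142857] [ 0.5325 -0.1117  0.094 ]
[403 284   7  27  73] [406.73972603 297.89041096] [ 0.508  -0.1173  0.094 ]
[  0 355  16  46 392] [  5.11479592 379.40306122] [0.4509 0.3739 0.094 ]
[140 418  24  27 321] [150.25545171 430.90654206] [0.3844 0.1623 0.094 ]
(np.float64(321.03978422573346), np.float64(233.4469859701178))
green [462 168   6  14  72] [464.15277778 174.33333333] [ 0.5914 -0.1942  0.036 ]
green [454 261   5   5  23] [455.86956522 263.17391304] [ 0.5064 -0.1796  0.036 ]
```

View pics/w7.png

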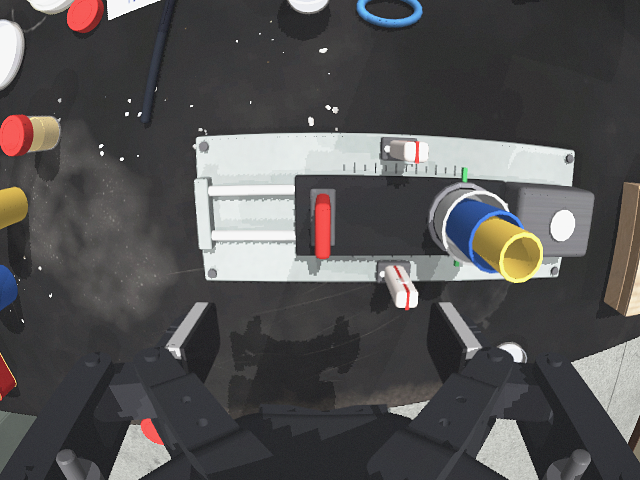

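w7: the handle is at (322,226) with the jaws square to it. The gate lines are at (417,152)/(407,298), the green tabs at (464,174)/(456,263), and the nested cups stand upright.

Request:
carry_out(
  rows=[
    [[0,0,-0.2,0,0,0,-1],[0,0,-0.4,0,0,0,-1],[0,0,-0.6,0,0,0,-1],[0,0,-0.72,0,0,0,-1],[0,0,-0.79,0,0,0,-1],[0,0,-0.79,0,0,0,-1],[0,0,-0.79,0,0,0,0],[0,0,-0.79,0,0,0,0.4],[0,0,-0.79,0,0,0,0.6],[0,0,-0.79,0,0,0,0.7]],
  ],
  grip_force=50,
)

```text
time_s: 18.55
eef_pos: [0.5719, -0.058, 0.0802]
eef_rot: [3.141, -0.001, -0.165]
ft_force: [-0.5, -0.7, 0.4]
grip_width: 0.0286
finger_force: 0.0
```

Request:
carry_out(
  rows=[
    [[0,0,0,0,0,0,0.8],[0,0,0,0,0,0,1],[0,0,0,0,0,0,1],[0,0,0,0,0,0,1],[0,0,0,0,0,0,1],[0,0,0,0,0,0,1]],
  ],
)

```text
time_s: 19.15
eef_pos: [0.5717, -0.0582, 0.0799]
eef_rot: [3.141, -0.001, -0.165]
ft_force: [-1.9, -1.7, 6.1]
grip_width: 0.0114
finger_force: 49.1
```

```bash
cat >> h.py <<'E'
def gate(w,Z=((.085,.04),)):
    h=cv2.cvtColor(w['frame'],cv2.COLOR_RGB2HSV)
    d=np.array([np.cos(np.radians(80.6)),np.sin(np.radians(80.6)),0]); O=np.array([.5503,-.1868,0])
    n_=np.array([d[1],-d[0],0])
    for nm,m,z in (('red',cv2.inRange(h,(0,110,60),(8,255,255))|cv2.inRange(h,(172,110,60),(180,255,255)),.085),('green',cv2.inRange(h,(45,90,60),(80,255,255)),.036)):
        n,l,s_,c=cv2.connectedComponentsWithStats(m)
        for i in range(1,n):
            if s_[i][4]<8: continue
            q=onz(w,*c[i],z,True)-O
            if abs(q@d)<.2 and abs(q@n_)<.1:
                v=[]
                for k in (s_[i][1],s_[i][1]+s_[i][3]-1):
                    xs=np.where(l[k]==i)[0]; p=onz(w,xs.mean(),k,z,True)-O; v.append((round(p@d,4),round(p@n_,4)))
                print(nm,s_[i],c[i].round(1),'top/bottom (along,across)',v)
E
python3 - <<'E'
from h import *
gate(load('w7')); w=shot('wrist','w8'); st=get_state(); print(st['eef_pos'],st['grip_width'],st['ft_force'],st['finger_force']); gate(w)
E
```

```text
red [415 141   4  22  73] [416.8 152. ] top/bottom (along,across) [(np.float64(0.0594), np.float64(0.0701)), (np.float64(0.0585), np.float64(0.0542))]
red [314 194  17  65 991] [322.4 226.5] top/bottom (along,across) [(np.float64(0.1295), np.float64(0.0287)), (np.float64(0.1295), np.float64(-0.022))]
red [394 266   8  12  28] [397.3 271.1] top/bottom (along,across) [(np.float64(0.0718), np.float64(-0.0289)), (np.float64(0.0662), np.float64(-0.0385))]
red [403 284   7  27  73] [406.7 297.9] top/bottom (along,across) [(np.float64(0.0628), np.float64(-0.0447)), (np.float64(0.059), np.float64(-0.0686))]
green [462 168   6  14  72] [464.2 174.3] top/bottom (along,across) [(np.float64(-0.0001), np.float64(0.0476)), (np.float64(-0.0013), np.float64(0.0355))]
green [454 261   5   5  23] [455.9 263.2] top/bottom (along,across) [(np.float64(0.0011), np.float64(-0.0423)), (np.float64(-0.0004), np.float64(-0.0464))]
[ 0.57176447 -0.0582176   0.079927  ] 0.011381341795270226 [-2.1801593  -2.33077203  6.28047042] 49.10359561443329
red [512 152  16  46 345] [521.8 174.6] top/bottom (along,across) [(np.float64(0.0607), np.float64(0.07)), (np.float64(0.0588), np.float64(0.0538))]
red [ 306  247   36  145 4487] [323.1 319.7] top/bottom (along,across) [(np.float64(0.1299), np.float64(0.0353)), (np.float64(0.1298), np.float64(-0.0259))]
green [558 196  13  26 241] [564.4 207.8] top/bottom (along,across) [(np.float64(0.0012), np.float64(0.0484)), (np.float64(-0.0021), np.float64(0.0347))]
green [532 339   9  14  82] [535.8 346.8] top/bottom (along,across) [(np.float64(0.0033), np.float64(-0.0377)), (np.float64(-0.0014), np.float64(-0.0476))]
```

Request:
carry_out(
  rows=[
    [[0.001,0.006,0,0,0,0,1],[0.003,0.018,0,0,0,0,1],[0.006,0.036,0,0,0,0,1],[0.009,0.054,0,0,0,0,1],[0.012,0.073,0,0,0,0,1],[0.015,0.091,0,0,0,0,1],[0.018,0.109,0,0,0,0,1],[0.021,0.127,0,0,0,0,1],[0.024,0.145,0,0,0,0,1]],
  ],
)

```text
time_s: 20.1
eef_pos: [0.5766, -0.0294, 0.0799]
eef_rot: [3.141, -0.001, -0.165]
ft_force: [-2.5, -5.6, 6.4]
grip_width: 0.0107
finger_force: 49.1
```

Request:
carry_out(
  rows=[
    [[0.003,0.018,0,0,0,0,1],[0.006,0.036,0,0,0,0,1],[0.009,0.054,0,0,0,0,1],[0.012,0.073,0,0,0,0,1],[0.015,0.091,0,0,0,0,1],[0.018,0.109,0,0,0,0,1],[0.021,0.127,0,0,0,0,1],[0.023,0.14,0,0,0,0,1],[0.024,0.146,0,0,0,0,1],[0.024,0.146,0,0,0,0,1]],
  ],
)

```text
time_s: 21.1
eef_pos: [0.5815, -0.0003, 0.0799]
eef_rot: [3.141, -0.001, -0.165]
ft_force: [-1.9, -5.5, 5.8]
grip_width: 0.0113
finger_force: 49.1
```

```bash
python3 - <<'E'
from h import *
w=shot('wrist','w9');t=shot('top','t9'); st=get_state(); print(st['eef_pos'],st['grip_width'],st['ft_force'],st['finger_force']); gate(w)
im=np.hstack([w['frame'][120:420,300:640],cv2.resize(t['frame'][190:310,330:490],(400,300),interpolation=cv2.INTER_CUBIC)])
cv2.imwrite('pics/c9.png',im[:,:,::-1])
E
```

```text
[ 5.81435474e-01 -3.65835210e-04  7.99419521e-02] 0.010995429359548496 [-1.97619018 -5.53134897  5.55061014] 49.06493782997131
red [620 166  15  39 206] [629.4 185.8] top/bottom (along,across) [(np.float64(0.0632), np.float64(0.0699)), (np.float64(0.0589), np.float64(0.0539))]
red [ 306  247   36  145 4489] [323.1 319.7] top/bottom (along,across) [(np.float64(0.1886), np.float64(0.0354)), (np.float64(0.1885), np.float64(-0.0258))]
red [521 345  28  31 120] [534.7 360.3] top/bottom (along,across) [(np.float64(0.104), np.float64(-0.0083)), (np.float64(0.0857), np.float64(-0.0269))]
red [555 387  20  24 111] [565.7 398.5] top/bottom (along,across) [(np.float64(0.0755), np.float64(-0.0358)), (np.float64(0.0578), np.float64(-0.0547))]
green [558 196  13  26 238] [564.3 207.9] top/bottom (along,across) [(np.float64(0.0603), np.float64(0.0484)), (np.float64(0.0566), np.float64(0.0348))]
green [532 339   9  15  84] [535.7 346.8] top/bottom (along,across) [(np.float64(0.062), np.float64(-0.0376)), (np.float64(0.0582), np.float64(-0.0481))]
```

View pics/c9.png

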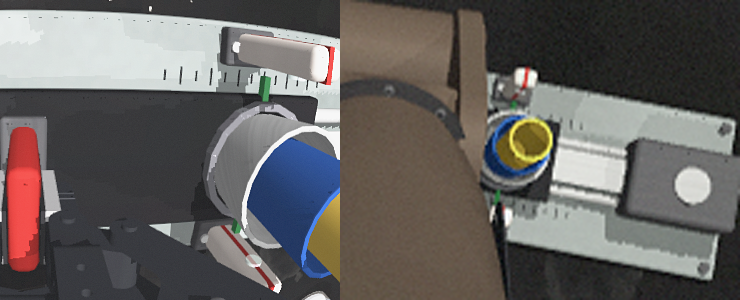

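c9: the green tabs line up with the posts, measured at about 58.5–59 mm along against about 59 mm for the red lines. The cups are still nested upright and the handle is held at 49 N, so I'm handing in.

```bash
python3 -c "
from h import *
print(close_job())"
```

```text
the job is handed in; nothing more can be done
None
```

The job is handed in but returned no verdict: my last measurements showed the three cups nested upright on the shuttle, its green pointers about 1 mm from the red gate lines, and the handle held at about 49 N.

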